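# Scrape walnut shells into the scrap tray, draw it out and tip it over the bowl

### The arm

A 7-joint arm with a two-finger parallel gripper is mounted at the origin on a cart in front of the work surface, level with it; the furniture and walls round the work are solid. World frame = base frame: x ahead of the robot, y to its left, z up, the work surface at z = 0. Lengths are in m, angles in rad, forces in N, time in s.
With the tool pointing down it reaches from about 0.35 to 0.9 m from the base axis. Payload 8.1 kg.
Tool frame: the origin (TCP) lies at the centre of the arm's flange, where the gripper is bolted on; the fingertips stand 178 mm ahead of it and the grasp point (between the pads) lies 159 mm ahead of it; z points along the fingers, y is the direction in which the jaws open and shut (so a half turn about z gives the same grasp; the last joint's range is limited). The gripper opens to 92 mm and grips with 3 to 60 N. Pads are 19 mm wide; open, the fingers measure 130 mm over their backs; the gripper's body (75 mm by 190 mm) begins 47 mm behind the grasp point.
Start: joints at [-1.311, 0.434, 0.025, 1.573, -0.012, 1.134, -0.075], TCP at [0.222, 0.584, 0.405] pointing down, gripper open.
Joint ranges: [-2.62, 2.62], [-0.44, 2.09], [-1.27, 1.32], [0.08, 2.57], [-1.32, 4.46], [0.12, 2], [-2.74, 2.74]. Speed limits (rad/s): [2.22, 2.22, 3.01, 3.01, 3.14, 3.14, 3.14].

### API

Orientations are given as a rotation vector (axis times angle).
In Python, from cell import arm, get_image, camera_model gives the robot as it stands. The module is installed in compiled form; this text tells all that it offers.
- The arm moves only by the shell command python3 -m pendant 'ROWS' [FORCE]. ROWS is JSON, a list that holds one entry, the list of rows, each a list of 7 numbers: the shift along the tool's x, y, z in mm, then the turn, a rotation vector about the tool's x, y, z in rad, then the closure, from -1 (fully open) to 1 (shut). In form: [[[x, y, z, rx, ry, rz, hand], ...]]. A call has 1 to 20 rows; each row is the pose to reach, as a shift and turn from the pose commanded when the call began, along the tool's axes at that moment; what a row does not reach only later rows make up. A row lasts 1/8 s, in which the tool goes at most 62.5 mm and 10.7 degrees, less where a joint would pass 70% of its speed; a pose out of reach is approached as far as the arm can. A call with a gripper value outside its range is refused whole. The fingers move at their own pace and stop on an object; FORCE is the grip in N (left out, the last holds). Time passes only in rows, so rows that repeat a pose let the fingers close. It gives the time, the measured TCP pose, the force and the opening at its end, in the units of the state.
- arm.observe(): the state, without advancing time (a new reading comes with each control period).
- get_image(name): name is "scene" or "top"; returns the picture (384x512x3 uint8, red, green, blue); there is no depth.
- camera_model(name): a dict with "fx", "fy", "cx", "cy" (pixels), "position" and "orientation" of the camera in the world. Camera axes: x right, y down, z forward; pixel columns grow to the right and rows downward; lengths in m; the calibration is good to about 2 mm. A picture is of the moment at which its call begins. camera_model takes no time and is no camera call.
- arm.sign_off(): hands the job in, once; it reports no verdict.
The state is a dict: "clock": time; "joints": joint angles; "dq": joint speeds; "joint_efforts": joint torques, N m; "position": TCP position; "ee_rot": TCP orientation; "force": force on the tool from outside, world axes, zero at the start; "ft_torque": the same for the moment, N m; "width": opening from 0.0 (shut) to 1.0 (fully open).
Only numpy, scipy, OpenCV 4.12 (cv2) and the standard library are available. Lean on these libraries where they do the work, as an engineer would, in place of code of your own. Each camera call takes 0.05 s, during which the arm holds its last target.

### The job

With the scraper, not the fingers, sweep all four walnut shell halves through the opening of the chopping station into the scrap tray below, then put the scraper down on the board or the worktop, away from the bowl. Draw the tray out by its handle, lift it clear, level and with all the shells still in it, and tip it about 45 degrees over the standing bowl so that they all slide out of its open end into the bowl. Finish while still holding the tray raised and tipped like that, its open end just above the bowl and touching nothing; do not knock over the mug.

Things in the scene. Friction and masses are not known exactly. Their poses are not given: they have to be found in the camera images.
- station: Dark wooden chopping station, fixed: board 150 (x) by 290 mm (y), top 60 mm up, on a box foot. Near its +y end an opening leads down to the tray; rims 12 mm high run along both long edges (124 mm between them) and the +y end. Under that end is the mouth of the tray's bay: 126 mm wide, floor 6 mm up, roof 42 mm up. Origin: underside centre on the worktop; y along the board to the opening and mouth, z up
- opening (a point): Centre of the board's rectangular opening, at the board's top surface: 105 mm along the station's +y from its origin. It measures 112 mm (x) by 50 mm (y)
- tray: Loose steel tray, 140 g, in the bay: box 120 (x) by 150 (y) by 30 mm high, walls and floor 3 to 4 mm, walled at both sides and at +y, OPEN at its -y end like a dustpan. 3 mm play each side, 6 mm above; slides straight out along the station's +y, clear of the bay after 160 mm. Origin: centre of the box's underside; y to the handle, z up; at first parallel to the station
- tray_handle (a point): Middle of the tray's handle, a flat upright bar 80 mm wide (x), 10 mm thick (y), 38 mm high (top 13 mm above this point), on two struts 8 mm wide at x = +-36 mm; 38 mm gap between bar and tray wall. 118 mm along the tray's +y from its origin, 36 mm above its underside, 42 mm above the worktop at home. Pinch it across its thickness from above
- tray_lip (a point): Middle of the tray's open edge, on its inner floor: 75 mm along the tray's -y from its origin, 3 mm above its underside
- tray_home (a point): Point of the station where the tray's origin lies when it is fully in: on the bay's floor, 70 mm along the station's +y
- scraper: Loose scraper block, 120 g, standing upright on the worktop right of the station: rubber foot 104 (x) by 16 mm (y), wooden grip on top 98 (x) by 28 mm (y), 37 to 65 mm above the foot's underside. Origin: centre of the foot's underside; x along the blade, z up. Pinch the grip across its 28 mm; set down upright it stands by itself
- shell0: Shell 1: half of a walnut shell, a brown dome 29 mm across, 15 mm high, 12 g, cut face down on the board on the -y side of the opening. Low friction (0.3): slides by itself on slopes over about 20 degrees. Origin: centre of the cut face; z out of the dome
- shell1: Shell 2: half of a walnut shell, a brown dome 29 mm across, 15 mm high, 12 g, cut face down on the board on the -y side of the opening. Low friction (0.3): slides by itself on slopes over about 20 degrees. Origin: centre of the cut face; z out of the dome
- shell2: Shell 3: half of a walnut shell, a brown dome 29 mm across, 15 mm high, 12 g, cut face down on the board on the -y side of the opening. Low friction (0.3): slides by itself on slopes over about 20 degrees. Origin: centre of the cut face; z out of the dome
- shell3: Shell 4: half of a walnut shell, a brown dome 29 mm across, 15 mm high, 12 g, cut face down on the board on the -y side of the opening. Low friction (0.3): slides by itself on slopes over about 20 degrees. Origin: centre of the cut face; z out of the dome
- bowl: White ceramic bowl, loose, 500 g: rim 200 mm across, 75 mm high, on the worktop right of the station. Origin: underside centre, z up
- mug: Orange mug, 81 mm wide, 101 mm high, a bystander on the worktop behind the station. Origin: underside centre, z up

How it is judged:
On the way, in this order (a step that is already met when the one before it is completed fails the run):
1. all four shells are in the tray while the tray is still in its bay (within 30 mm of home) (x of shell0 in the frame of tray between -0.058 and 0.058 m and y of shell0 in the frame of tray between -0.072 and 0.072 m and z of shell0 in the frame of tray between -0.004 and 0.034 m and x of shell1 in the frame of tray between -0.058 and 0.058 m and y of shell1 in the frame of tray between -0.072 and 0.072 m and z of shell1 in the frame of tray between -0.004 and 0.034 m and x of shell2 in the frame of tray between -0.058 and 0.058 m and y of shell2 in the frame of tray between -0.072 and 0.072 m and z of shell2 in the frame of tray between -0.004 and 0.034 m and x of shell3 in the frame of tray between -0.058 and 0.058 m and y of shell3 in the frame of tray between -0.072 and 0.072 m and z of shell3 in the frame of tray between -0.004 and 0.034 m and distance between tray and tray_home below 0.03 m), for 0.2 s.
2. the tray is out of the bay and raised (underside over 75 mm up), within 15 degrees of level, gripped by the fingers, and still carries all four shells (x of shell0 in the frame of tray between -0.058 and 0.058 m and y of shell0 in the frame of tray between -0.072 and 0.072 m and z of shell0 in the frame of tray between -0.004 and 0.034 m and x of shell1 in the frame of tray between -0.058 and 0.058 m and y of shell1 in the frame of tray between -0.072 and 0.072 m and z of shell1 in the frame of tray between -0.004 and 0.034 m and x of shell2 in the frame of tray between -0.058 and 0.058 m and y of shell2 in the frame of tray between -0.072 and 0.072 m and z of shell2 in the frame of tray between -0.004 and 0.034 m and x of shell3 in the frame of tray between -0.058 and 0.058 m and y of shell3 in the frame of tray between -0.072 and 0.072 m and z of shell3 in the frame of tray between -0.004 and 0.034 m and height (world z) of tray above 0.075 m and angle between tray's own z axis and vertical below 0.26 rad and contact force between the fingers and tray above 1 N), for 0.2 s.
At the end, for the whole second after the job is handed in: All four shells at rest in the upright bowl; tray held by the fingers alone, still, tipped 34 to 90 degrees, handle over 170 mm up, the middle of its open edge 82 to 200 mm up and within 100 mm of the bowl's axis; scraper at rest on board or worktop, over 100 mm from the bowl's axis (horizontal distance between each of shell0, shell1, shell2, shell3 and bowl below 0.095 m and height (world z) of each of shell0, shell1, shell2, shell3 below 0.075 m and linear speed of each of shell0, shell1, shell2, shell3, tray below 0.05 m/s and angle between tray's own z axis and vertical between 0.6 and 1.57 rad and z of tray_handle in the frame of bowl above 0.17 m and height (world z) of tray_lip between 0.082 and 0.2 m and horizontal distance between tray_lip and bowl below 0.1 m and contact force between the fingers and tray above 1 N and contact force between tray and bowl below 0.1 N and contact force between tray and station below 0.1 N and contact force between tray and scraper below 0.1 N and contact force between tray and mug below 0.1 N and angle between bowl's own z axis and vertical below 0.1 rad and height (world z) of bowl below 0.01 m and height (world z) of scraper below 0.1 m and linear speed of scraper below 0.03 m/s and horizontal distance between scraper and bowl above 0.1 m); the arm keeps its last pose, push and grip.
It fails at once if the fingers touch a shell (contact force between the fingers and shell0 above 0.5 N or contact force between the fingers and shell1 above 0.5 N or contact force between the fingers and shell2 above 0.5 N or contact force between the fingers and shell3 above 0.5 N).
It fails at once if the mug is knocked over (angle between mug's own z axis and vertical above 0.5 rad).
It also fails if it takes over 72 s, if anything falls off the work surface, if the arm or the gripper's body presses on something with over 40 N, if the wrist force passes 120 N, or if a joint passes its speed limit or range.

## Working session

There is one attempt and no reset: what is moved stays moved. The work goes in short steps, Python scripts to look and compute and a shell command to move; the robot and the scene stay as the last step left them, time stands still between calls to the robot, and variables do not carry over. Pictures are saved under pics/ and viewed, and the job is handed in when it is done.

```bash
mkdir -p pics; ls
python3 - <<'E'
from cell import arm,get_image,camera_model
import cv2
print(arm.observe())
for n in("scene","top"):
    print(n,camera_model(n)); cv2.imwrite(f"pics/{n}0.png",cv2.cvtColor(get_image(n),cv2.COLOR_RGB2BGR))
E
```

```text
pics
{'clock': 0.0, 'joints': array([-1.31058662,  0.43527793,  0.02495406,  1.57410445, -0.01161091,
        1.13402986, -0.07509732]), 'dq': array([ 0.0005291 , -0.00101559,  0.00059879, -0.00116866, -0.00037444,
        0.00243201, -0.00051747]), 'joint_efforts': array([ 8.05483637e-05, -6.67838645e+01,  9.85520706e-01, -3.14462686e+01,
       -6.03584270e-02,  4.28111083e-02,  2.02933338e-04]), 'position': array([0.22174976, 0.58408763, 0.40390754]), 'ee_rot': array([-5.66833361e-01, -3.08986000e+00,  2.61688592e-03]), 'force': array([-0.61653266, -0.13402635,  0.23495768]), 'ft_torque': array([-0.05175093, -0.00487735,  0.04584106]), 'width': 0.9966744546108687}
scene {'fx': 382.11003906662467, 'fy': 382.11003906662467, 'cx': 255.43911886058646, 'cy': 197.3246519617277, 'position': array([ 0.01861994, -0.37527873,  0.73427813]), 'orientation': array([-2.09639324,  1.30766644, -0.51344401])}
top {'fx': 435.0359768250649, 'fy': 435.0359768250649, 'cx': 249.1339189841972, 'cy': 193.70168007206505, 'position': array([ 0.33265173, -0.12803011,  1.32181229]), 'orientation': array([-2.14179586,  2.10748005, -0.1860027 ])}
```

View pics/scene0.png

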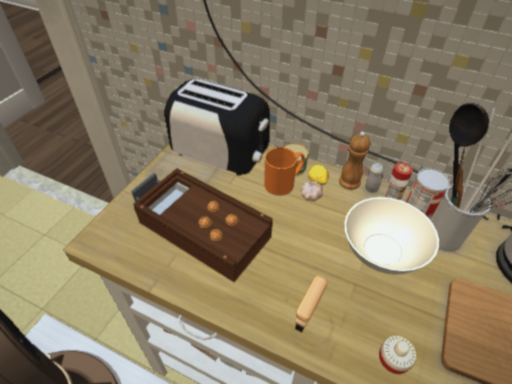

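View pics/top0.png

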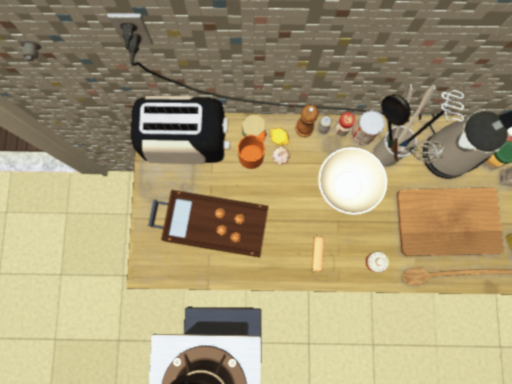

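```bash
cat > h.py <<'E'
import numpy as np, cv2
from scipy.spatial.transform import Rotation as R
from cell import arm,get_image,camera_model
def snap(n,f):
    im=cv2.cvtColor(get_image(n),cv2.COLOR_RGB2BGR); cv2.imwrite(f,im); return im
def crop(im,x0,y0,x1,y1,s,f):
    cv2.imwrite(f,cv2.resize(im[y0:y1,x0:x1],None,fx=s,fy=s,interpolation=cv2.INTER_CUBIC))
def pix2w(n,uv,z):
    c=camera_model(n); r=R.from_rotvec(c['orientation']).as_matrix()
    d=r@np.array([(uv[0]-c['cx'])/c['fx'],(uv[1]-c['cy'])/c['fy'],1]); p=c['position']
    return p+d*(z-p[2])/d[2]
def w2pix(n,P):
    c=camera_model(n); r=R.from_rotvec(c['orientation']).as_matrix()
    q=(np.atleast_2d(P)-c['position'])@r
    return np.c_[c['cx']+c['fx']*q[:,0]/q[:,2],c['cy']+c['fy']*q[:,1]/q[:,2]]
E
python3 - <<'E'
from h import *
t=cv2.imread('pics/top0.png'); s=cv2.imread('pics/scene0.png')
crop(t,140,180,280,270,5,'pics/t_st.png'); crop(t,300,130,410,285,3.5,'pics/t_bs.png'); crop(s,125,165,285,285,5,'pics/s_st.png')
crop(s,285,190,445,340,4,'pics/s_bs.png')
E
```

```text
(no output)
```

View pics/t_st.png

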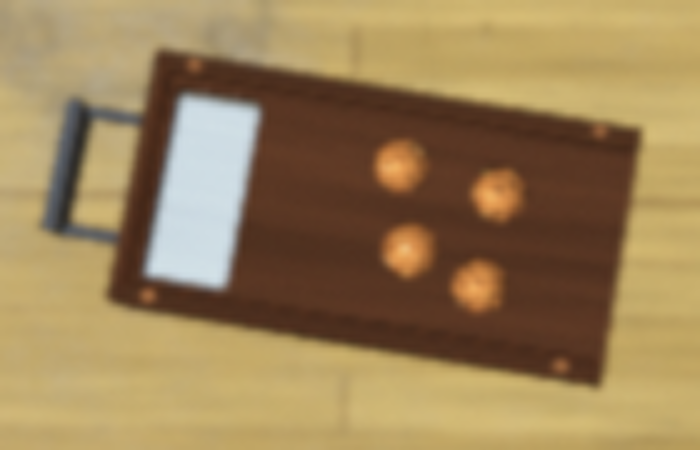

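View pics/t_bs.png

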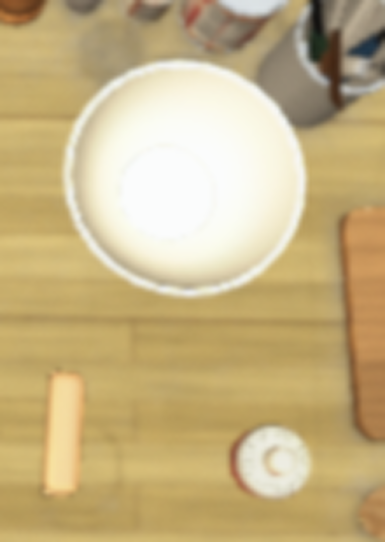

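View pics/s_st.png

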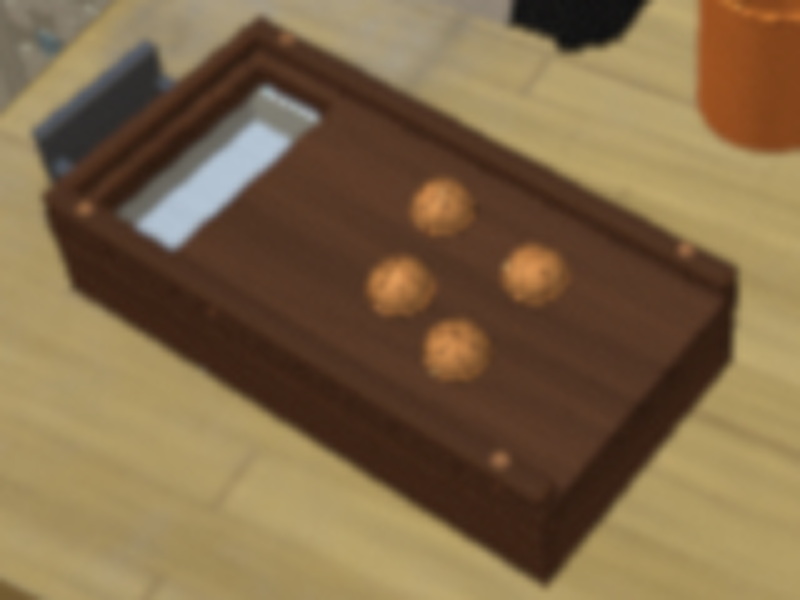

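View pics/s_bs.png

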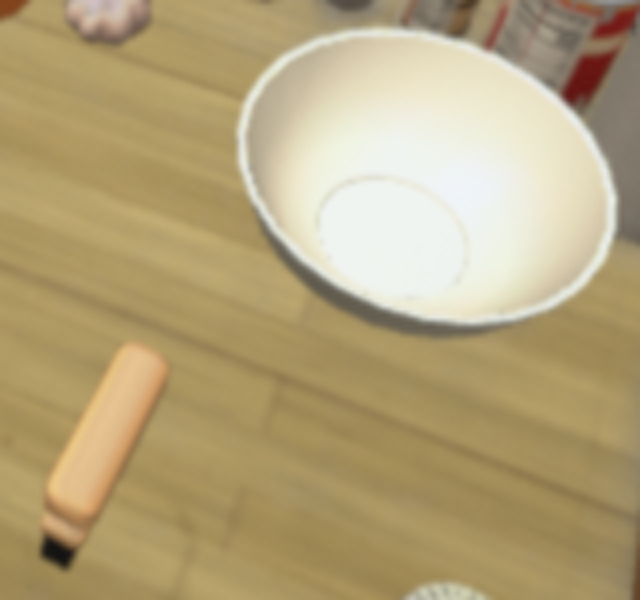

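```bash
cat > fit.py <<'E'
from h import *
from scipy.optimize import least_squares
def cr(pts,x0,y0,s): return (np.array(pts,float)+.5)/s-.5+[x0,y0]
T=cr([[160,50],[640,130],[600,386],[108,300]],140,180,5)
S=cr([[262,17],[737,268],[548,488],[48,192]],125,165,5)
loc=np.array([[75,145],[75,-145],[-75,-145],[-75,145]])/1000
def P(p,l,z):
    c,s=np.cos(p[2]),np.sin(p[2]); l=np.atleast_2d(l); return np.c_[l@[[c],[-s]]+p[0] if 0 else p[0]+c*l[:,0]-s*l[:,1],p[1]+s*l[:,0]+c*l[:,1],np.full(len(l),z)]
if __name__=="__main__":
    f=lambda p:np.r_[(w2pix('top',P(p,loc,.072))-T).ravel(),(w2pix('scene',P(p,loc,.072))-S).ravel()]
    r=least_squares(f,[.4,.1,0.]); st=r.x; print('station',st,np.round(r.fun,1))
    op=cr([[178,93],[262,104],[228,290],[143,277]],140,180,5); w=[pix2w('top',q,.06) for q in op]; print('opening c',np.mean(w,0),'pred',P(st,[[0,.105]],.06))
    c,s=np.cos(st[2]),np.sin(st[2])
    for a,b in zip(cr([[401,165],[498,194],[407,250],[478,286]],140,180,5),cr([[442,207],[535,273],[400,287],[457,351]],125,165,5)):
        for n,q in(('top',a),('scene',b)):
            d=pix2w(n,q,.068)[:2]-st[:2]; print(n,np.round([c*d[0]+s*d[1],-s*d[0]+c*d[1]],4))
    g=cr([[62,372],[82,375],[77,494],[45,493]],300,130,3.5)
    g=cr([[49,372],[83,374],[77,494],[44,493]],300,130,3.5)
    w=np.array([pix2w('top',q,.065) for q in g]); print('grip',w,w.mean(0))
    print([np.linalg.norm(w[i]-w[(i+1)%4]) for i in range(4)])
    # scene: grip top
    g=cr([[122,345],[168,362],[88,518],[45,490]],285,190,4); w=np.array([pix2w('scene',q,.065) for q in g]); print('grip scene',w,w.mean(0))
    b=cr([[185,60],[303,178],[185,296],[65,178]],300,130,3.5); w=np.array([pix2w('top',q,.075) for q in b]); print('bowl',w,w.mean(0))
    b=cr([[[240,140]],[[614,215]],[[395,28]],[[470,324]]],285,190,4).reshape(-1,2); w=np.array([pix2w('scene',q,.075) for q in b]); print('bowl scene',w)
    # ellipse fit by circle: solve center
    print('edge table',[pix2w('top',q,0) for q in ([128,290],[128,170],[500,290])], 'mug',pix2w('top',[252,152],.101))
E
python3 fit.py
```

```text
station [ 0.47410512 -0.02313425 -0.1493263 ] [-0.4 -0.4  1.4 -0.3  1.1 -0.1 -0.3  0.3 -0.2 -1.9  1.4 -1.4 -0.9  1.8
 -1.7 -0.4]
opening c [0.48795335 0.08096299 0.06      ] pred [[0.48972618 0.08069726 0.06      ]]
top [ 0.0309 -0.0073]
scene [ 0.0254 -0.0114]
top [ 0.0235 -0.0658]
scene [ 0.0186 -0.0701]
top [-0.0172 -0.0195]
scene [-0.022  -0.0257]
top [-0.0309 -0.0635]
scene [-0.0353 -0.0685]
grip [[ 0.44051249 -0.30734938  0.065     ]
 [ 0.43931943 -0.33531824  0.065     ]
 [ 0.34187656 -0.32908344  0.065     ]
 [ 0.34223506 -0.30230516  0.065     ]] [ 0.39098589 -0.31851405  0.065     ]
[np.float64(0.027994300428631273), np.float64(0.09764212670562426), np.float64(0.026780681600991042), np.float64(0.09840680142186081)]
grip scene [[ 0.42985682 -0.31259074  0.065     ]
 [ 0.43084978 -0.33634334  0.065     ]
 [ 0.3374124  -0.32960074  0.065     ]
 [ 0.34141316 -0.30675712  0.065     ]] [ 0.38488304 -0.32132299  0.065     ]
bowl [[ 0.70590269 -0.42384301  0.075     ]
 [ 0.60509874 -0.51971153  0.075     ]
 [ 0.50406825 -0.41859755  0.075     ]
 [ 0.60198451 -0.3209216   0.075     ]] [ 0.60426355 -0.42076842  0.075     ]
bowl scene [[ 0.57335432 -0.32775519  0.075     ]
 [ 0.61210772 -0.51990808  0.075     ]
 [ 0.6942163  -0.38466535  0.075     ]
 [ 0.51146223 -0.46511785  0.075     ]]
edge table [array([0.27662306, 0.23631201, 0.        ]), array([0.64241114, 0.26063227, 0.        ]), array([ 0.29499589, -0.86664495,  0.        ])] mug [ 0.6779463  -0.12583433  0.101     ]
```

Run:
```python
from fit import *
for n,I,Q in(('top','t',T),('scene','s',S)):
    f=lambda p:(w2pix(n,P(p,loc,.072))-Q).ravel()
    r=least_squares(f,[.4,.1,0.]); print(n,r.x,np.round(r.fun,1))
for st,tag in (([.4741,-.0231,-.1493],'a'),):
  for n,(x0,y0,s) in {'top':(140,180,5),'scene':(125,165,5)}.items():
    im=cv2.imread(f'pics/{n}0.png'); x1,y1=(280,270) if n=='top' else (285,285)
    im=cv2.resize(im[y0:y1,x0:x1],None,fx=s,fy=s,interpolation=cv2.INTER_CUBIC)
    for l,z in((loc,.072),(np.array([[56,130],[56,80],[-56,80],[-56,130]])/1000,.06),(loc,0.)):
        q=((w2pix(n,P(st,l,z))-[x0,y0]+.5)*s-.5).astype(np.int32); cv2.polylines(im,[q],True,(0,255,0),1)
    cv2.imwrite(f'pics/ov_{n}.png',im)
```

```text
top [ 0.47380019 -0.02181622 -0.15259918] [-0.8 -0.4  1.  -0.   0.6  0.2 -0.8  0.2]
scene [ 0.47409503 -0.02405911 -0.14694132] [-0.1 -1.8  1.8 -1.4 -0.3  1.9 -1.5 -0.1]
```

View pics/ov_top.png

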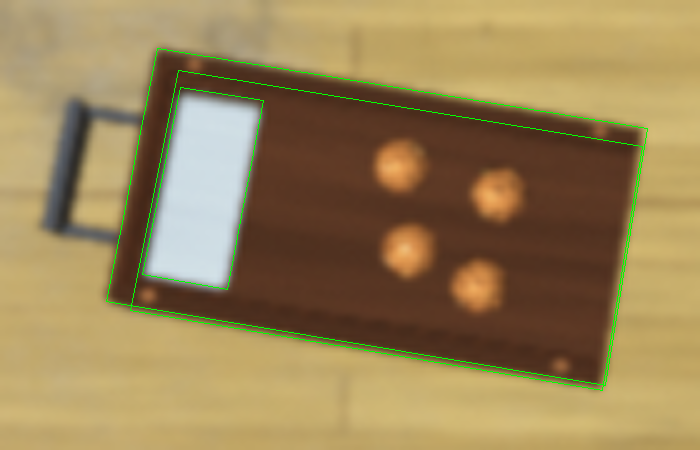

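View pics/ov_scene.png

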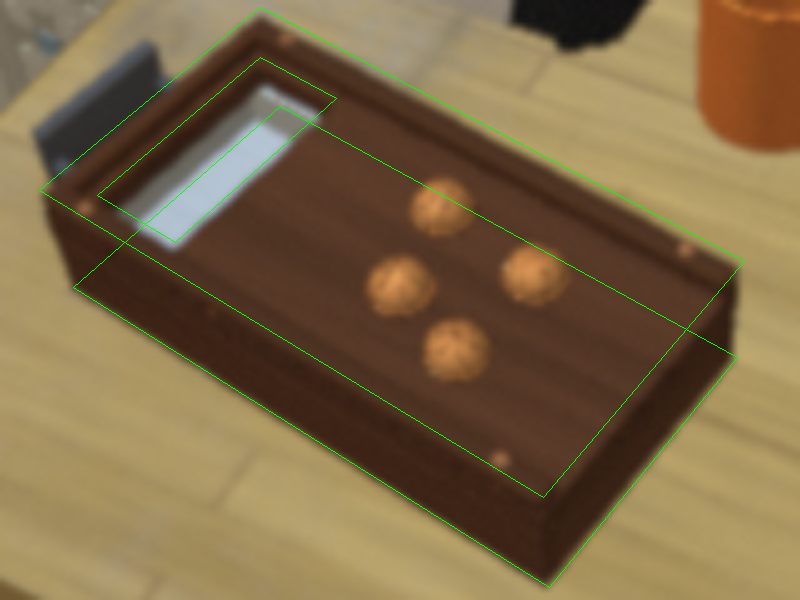

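```bash
cat >> h.py <<'E'
def tool(yawx,tilt=0.,sgn=1):
    """tool pointing down, tool y along sgn*(object y) where object x has yaw yawx; tilt about object x (positive tips object's -y end down)"""
    c,s=np.cos(yawx),np.sin(yawx)
    O=np.array([[c,-s,0],[s,c,0],[0,0,1.]])@R.from_euler('x',tilt).as_matrix()
    # tool z=-obj z, tool y = sgn*obj y, tool x=y x z
    y=sgn*O[:,1]; z=-O[:,2]; return np.c_[np.cross(y,z),y,z]
def goto(grasp,Rg,q=None):
    o=arm.observe() ; p=o['position'];R0=R.from_rotvec(o['ee_rot']).as_matrix()
    t=np.array(grasp)-0.159*Rg[:,2]
    d=R0.T@(t-p)*1000; r=R.from_matrix(R0.T@Rg).as_rotvec()
    print('now grasp pt',np.round(p+.159*R0[:,2],4),'TCPtarget',np.round(t,4)); print('shift',np.round(d,1),'rot',np.round(r,4),'deg',round(np.degrees(np.linalg.norm(r)),1))
E
python3 - <<'E'
from h import *
print(R.from_rotvec(arm.observe()['ee_rot']).as_matrix().round(3))
for s in(1,-1): goto([.389,-.319,.25],tool(-.06,0,s))
E
```

```text
[[-0.935  0.355 -0.   ]
 [ 0.355  0.935 -0.001]
 [-0.    -0.001 -1.   ]]
now grasp pt [0.2217 0.5839 0.245 ] TCPtarget [ 0.389 -0.319  0.409]
shift [-476.9 -785.    -3.8] rot [-0.0014 -0.     -0.3028] deg 17.4
now grasp pt [0.2217 0.5839 0.245 ] TCPtarget [ 0.389 -0.319  0.409]
shift [-476.9 -785.    -3.8] rot [-1.0000e-04  2.0000e-03  2.8387e+00] deg 162.6
```

```bash
python3 -m pendant '[[[-432,-354,0,0,0,-0.2,-1],[-432,-354,0,0,0,-0.3,-1],[-432,-354,0,0,0,-0.3,-1],[-432,-354,0,0,0,-0.3,-1],[-432,-354,0,0,0,-0.3,-1],[-432,-354,0,0,0,-0.3,-1],[-432,-354,0,0,0,-0.3,-1],[-432,-354,0,0,0,-0.3,-1],[-432,-354,0,0,0,-0.3,-1],[-477,-785,-10,0,0,-0.303,-1],[-477,-785,-10,0,0,-0.303,-1],[-477,-785,-10,0,0,-0.303,-1],[-477,-785,-10,0,0,-0.303,-1],[-477,-785,-10,0,0,-0.303,-1],[-477,-785,-10,0,0,-0.303,-1],[-477,-785,-10,0,0,-0.303,-1],[-477,-785,-10,0,0,-0.303,-1],[-477,-785,-10,0,0,-0.303,-1]]]'
python3 - <<'E'
from h import *
goto([.389,-.319,.051],tool(-.06)); print(arm.observe()['joints'])
E
```

```text
clock: 2.35
position: [0.3891, -0.3184, 0.4143]
ee_rot: [-0.095, -3.139, -0.001]
force: [-0.1, 1.8, 0.1]
width: 1.0
now grasp pt [ 0.389  -0.3183  0.2553] TCPtarget [ 0.389 -0.319  0.21 ]
shift [ -0.   -0.8 204.3] rot [ 0.0009 -0.0008 -0.0002] deg 0.1
[ 0.17631591  0.23312117  0.49674251  1.88098845 -0.12690346  1.05940086
  2.23470366]
```

```bash
python3 -m pendant '[[[0,-1,60,0,0,0,-1],[0,-1,120,0,0,0,-1],[0,-1,160,0,0,0,-1],[0,-1,190,0,0,0,-1],[0,-1,204,0,0,0,-1],[0,-1,204,0,0,0,-1],[0,-1,204,0,0,0,1],[0,-1,204,0,0,0,1],[0,-1,204,0,0,0,1],[0,-1,204,0,0,0,1],[0,-1,204,0,0,0,1],[0,-1,204,0,0,0,1],[0,-1,204,0,0,0,1],[0,-1,204,0,0,0,1]]]' 40
python3 - <<'E'
from h import *
goto([.389,-.319,.051],tool(-.06)); print(arm.observe()['joints'],arm.observe()['width'])
t=snap('top','pics/top1.png');s=snap('scene','pics/scene1.png'); cv2.imwrite('pics/c1.png',np.hstack([s[150:384,200:450],t[100:334,200:450]]))
E
```

```text
clock: 4.1
position: [0.389, -0.3199, 0.2107]
ee_rot: [-0.094, -3.14, -0.0]
force: [-0.4, -0.3, 0.1]
width: 0.303
now grasp pt [ 0.389  -0.3199  0.0517] TCPtarget [ 0.389 -0.319  0.21 ]
shift [0.1 0.9 0.7] rot [ 0.0001 -0.0001  0.0001] deg 0.0
[ 0.3059772   0.52132287  0.3734523   2.08717709 -0.33304758  0.58930617
  2.42451591] 0.3025848566598429
```

View pics/c1.png

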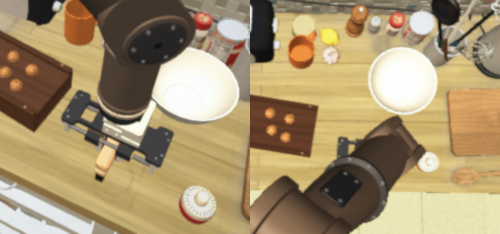

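```bash
cat >> h.py <<'E'
ST=np.array([.4735,-.0225,-.151])
def stw(x,y,z):
    c,s=np.cos(ST[2]),np.sin(ST[2]); return np.array([ST[0]+c*x-s*y,ST[1]+s*x+c*y,z])
E
python3 - <<'E'
from h import *
g=tool(ST[2])
for p in ([.389,-.319,.24],stw(0,-.118,.24),stw(0,-.118,.114)): goto(p,g)
E
```

```text
now grasp pt [ 0.3891 -0.3199  0.0517] TCPtarget [ 0.389 -0.319  0.399]
shift [ 1.000e-01  9.000e-01 -1.883e+02] rot [ 0.     -0.      0.0911] deg 5.2
now grasp pt [ 0.3891 -0.3199  0.0517] TCPtarget [ 0.4557 -0.1392  0.399 ]
shift [ -55.7  184.4 -188.3] rot [ 0.     -0.      0.0911] deg 5.2
now grasp pt [ 0.3891 -0.3199  0.0517] TCPtarget [ 0.4557 -0.1392  0.273 ]
shift [-55.8 184.4 -62.3] rot [ 0.     -0.      0.0911] deg 5.2
```

```bash
python3 -m pendant '[[[0,0,-50,0,0,0,1],[0,0,-110,0,0,0,1],[-10,40,-150,0,0,0.045,1],[-30,90,-160,0,0,0.091,1],[-45,140,-160,0,0,0.091,1],[-56,184,-150,0,0,0.091,1],[-56,184,-130,0,0,0.091,1],[-56,184,-130,0,0,0.091,1]]]'
python3 - <<'E'
from h import *
g=tool(ST[2])
goto(stw(0,-.118,.114),g)
t=snap('top','pics/top2.png');s=snap('scene','pics/scene2.png'); cv2.imwrite('pics/c2.png',cv2.resize(np.hstack([s[130:330,110:310],t[130:330,130:330]]),None,fx=2,fy=2))
E
```

```text
clock: 5.2
position: [0.4554, -0.139, 0.3397]
ee_rot: [-0.235, -3.13, -0.0]
force: [-0.4, -0.1, -0.7]
width: 0.305
now grasp pt [ 0.4549 -0.139   0.1807] TCPtarget [ 0.4557 -0.1392  0.273 ]
shift [-0.6 -0.1 66.7] rot [-0.0002 -0.0029  0.001 ] deg 0.2
```

View pics/c2.png

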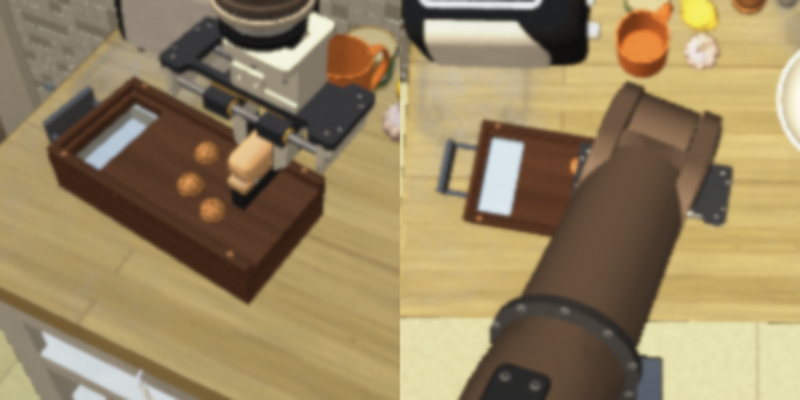

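```bash
python3 -m pendant '[[[-0.5,0,30,0,0,0,1],[-0.5,0,50,0,0,0,1],[-0.5,0,50,0,0,0,1],[-0.5,0,50,0,0,0,1]]]'
python3 - <<'E'
from h import *
g=tool(ST[2])
goto(stw(0,-.118,.114),g)
s=snap('scene','pics/scene3.png')
o=arm.observe();Rt=R.from_rotvec(o['ee_rot']).as_matrix();gp=o['position']+.159*Rt[:,2]
def corner(z): return np.array([gp+Rt@np.array([a*.052,b*.008,z]) for a,b in((1,1),(1,-1),(-1,-1),(-1,1))])
x0,y0,k=125,165,4
im=cv2.resize(s[165:285,125:305],None,fx=k,fy=k,interpolation=cv2.INTER_CUBIC)
for z,c in((.0517,(0,255,0)),(.0517+.017,(0,0,255))):
    cv2.polylines(im,[((w2pix('scene',corner(z))-[x0,y0]+.5)*k).astype(np.int32)],True,c,1)
cv2.imwrite('pics/c3.png',im)
E
```

```text
clock: 5.8
position: [0.4568, -0.1403, 0.2918]
ee_rot: [0.238, 3.131, -0.0]
force: [0.6, -0.5, -0.4]
width: 0.304
now grasp pt [ 0.457  -0.1403  0.1328] TCPtarget [ 0.4557 -0.1392  0.273 ]
shift [ 1.2  1.  18.8] rot [-0.0001  0.0014 -0.0009] deg 0.1
```

View pics/c3.png

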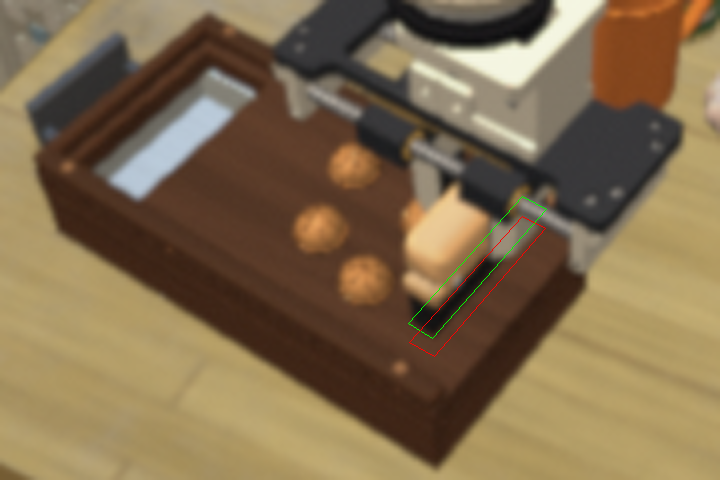

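```bash
python3 -m pendant '[[[1,1,10,0,0,0,1],[1,1,18,0,0,0,1],[1,1,18.5,0,0,0,1],[1,1,18.5,0,0,0,1],[1,11,18.5,0,0,0,1],[1,21,18.5,0,0,0,1],[1,31,18.5,0,0,0,1],[1,41,18.5,0,0,0,1],[1,51,18.5,0,0,0,1],[1,61,18.5,0,0,0,1],[1,71,18.5,0,0,0,1],[1,81,18.5,0,0,0,1],[1,91,18.5,0,0,0,1],[1,101,18.5,0,0,0,1],[1,111,18.5,0,0,0,1],[1,121,18.5,0,0,0,1],[1,121,18.5,0,0,0,1]]]'
python3 - <<'E'
from h import *
g=tool(ST[2])
goto(stw(0,.003,.114),g); goto(stw(0,.09,.114),g)
s=snap('scene','pics/scene4.png');t=snap('top','pics/top4.png')
k=3
im=cv2.resize(np.hstack([s[165:285,125:265],t[165:285,130:250]]),None,fx=k,fy=k,interpolation=cv2.INTER_CUBIC)
cv2.imwrite('pics/c4.png',im)
E
```

```text
clock: 7.98
position: [0.4738, -0.0189, 0.2722]
ee_rot: [0.235, 3.133, 0.0]
force: [0.1, -1.1, -2.0]
width: 0.3
now grasp pt [ 0.4738 -0.0189  0.1132] TCPtarget [ 0.474  -0.0195  0.273 ]
shift [-0.2 -0.6 -0.8] rot [0.0003 0.     0.0016] deg 0.1
now grasp pt [ 0.4738 -0.0189  0.1132] TCPtarget [0.487  0.0665 0.273 ]
shift [-0.3 86.4 -0.8] rot [0.0003 0.     0.0016] deg 0.1
```

View pics/c4.png

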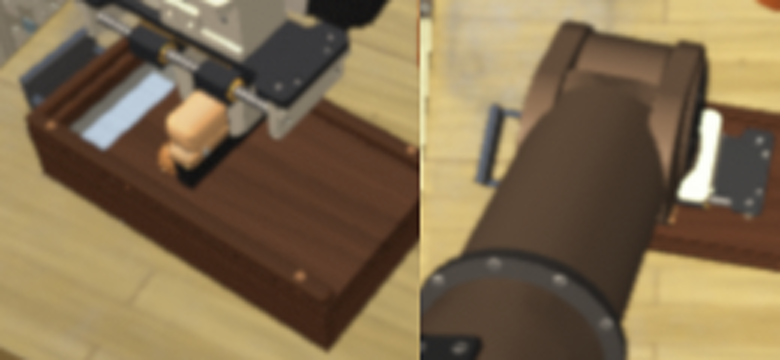

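```bash
python3 -m pendant '[[[0,10,0,0,0,0,1],[0,20,0,0,0,0,1],[0,28,0,0,0,0,1],[0,36,0,0,0,0,1],[0,44,0,0,0,0,1],[0,52,0,0,0,0,1],[0,60,0,0,0,0,1],[0,68,0,0,0,0,1],[0,76,0,0,0,0,1],[0,84,0,0,0,0,1],[0,90,0,0,0,0,1],[0,94,0,0,0,0,1],[0,94,0,0,0,0,1],[0,94,0,0,0,0,1]]]'
python3 - <<'E'
from h import *
g=tool(ST[2])
goto(stw(0,.1,.114),g)
s=snap('scene','pics/scene5.png')
k=5
cv2.imwrite('pics/c5.png',cv2.resize(s[165:265,125:265],None,fx=k,fy=k,interpolation=cv2.INTER_CUBIC))
E
```

```text
clock: 9.82
position: [0.4878, 0.0728, 0.2722]
ee_rot: [-0.237, -3.133, 0.0]
force: [0.3, 0.2, -0.7]
width: 0.302
now grasp pt [0.4877 0.0728 0.1132] TCPtarget [0.4885 0.0764 0.273 ]
shift [-0.2  3.6 -0.8] rot [-0.0001 -0.     -0.0002] deg 0.0
```

View pics/c5.png

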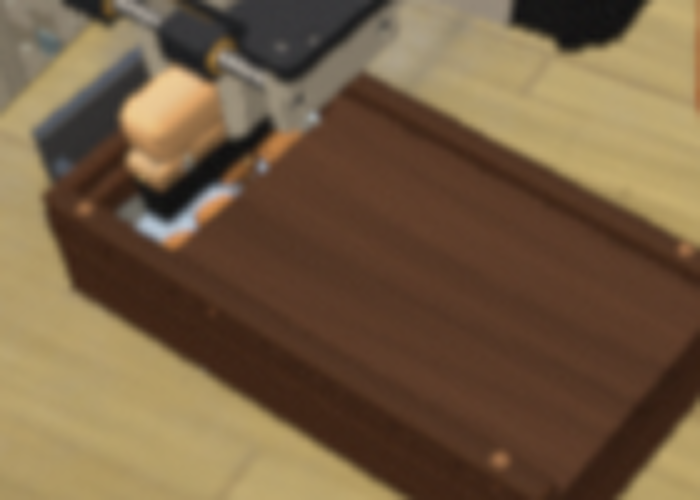

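```bash
python3 -m pendant '[[[0,0,-25,0,0,0,1],[0,-30,-50,0,0,0,1],[0,-80,-50,0,0,0,1],[0,-130,-50,0,0,0,1],[0,-180,-50,0,0,0,1],[0,-194,-40,0,0,0,1],[0,-194,-20,0,0,0,1],[0,-194,-5,0,0,0,1],[0,-194,0.5,0,0,0,1],[0,-194,1,0,0,0,1],[0,-194,1,0,0,0,1],[0,-194,1,0,0,0,-0.4],[0,-194,1,0,0,0,-0.4],[0,-194,1,0,0,0,-0.4],[0,-194,1,0,0,0,-0.4],[0,-194,-30,0,0,0,-0.4],[0,-194,-70,0,0,0,-0.4],[0,-194,-110,0,0,0,-0.4],[0,-194,-150,0,0,0,-0.4]]]'
python3 - <<'E'
from h import *
g=tool(ST[2])
goto(stw(0,.188,.2),g); print(arm.observe()['joints'])
s=snap('scene','pics/scene6.png');t=snap('top','pics/top6.png')
k=5
cv2.imwrite('pics/c6.png',cv2.resize(s[165:285,125:285],None,fx=k,fy=k,interpolation=cv2.INTER_CUBIC))
cv2.imwrite('pics/t6.png',t)
E
```

```text
clock: 12.25
position: [0.4584, -0.1187, 0.4236]
ee_rot: [0.237, 3.133, 0.0]
force: [0.7, 0.2, -0.6]
width: 0.702
now grasp pt [ 0.4584 -0.1187  0.2646] TCPtarget [0.5018 0.1634 0.359 ]
shift [ -0.5 285.4  64.6] rot [ 0.  0. -0.] deg 0.0
[-0.3016158   0.16852335  0.51895204  1.93179095 -0.09528989  1.06501254
  1.67727826]
```

View pics/c6.png

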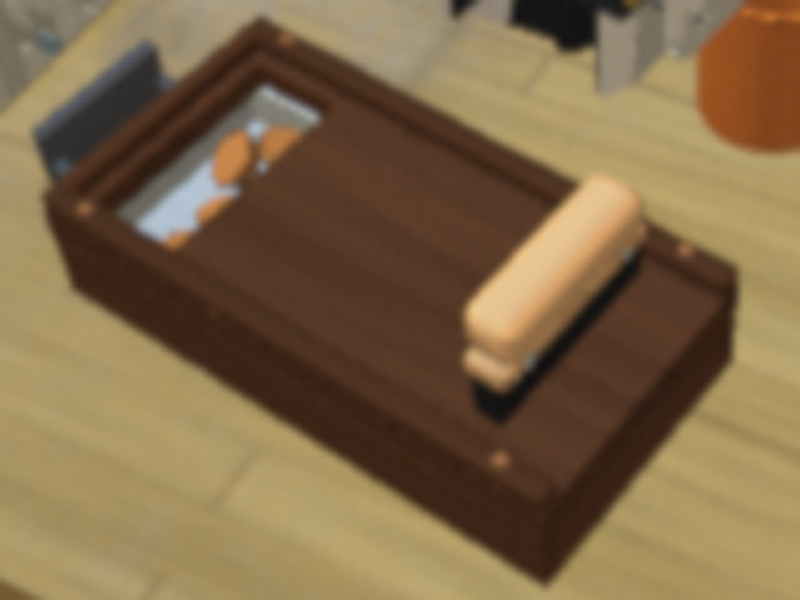

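View pics/t6.png

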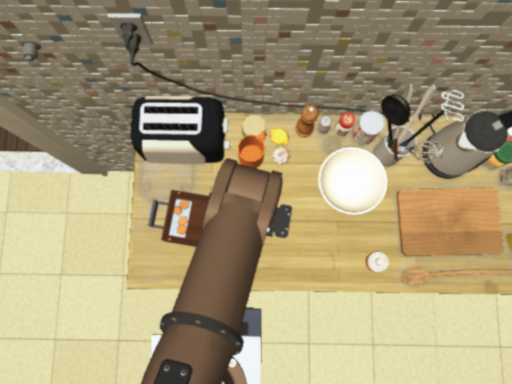

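```bash
cat >> h.py <<'E'
BOWL=np.array([.604,-.421])
def traypose(lip,yaw,tilt):
    c,s=np.cos(yaw),np.sin(yaw)
    O=np.array([[c,-s,0],[s,c,0],[0,0,1.]])@R.from_euler('x',tilt).as_matrix()
    return np.array(lip)+O@np.array([0,.193,.033])   # handle
def mug_clear(): pass
E
python3 - <<'E'
from h import *
from fit import cr
for n,q,(a,b) in(('top',[62,168],(140,180)),):
    print('handle',pix2w(n,cr([q],a,b,5)[0],.055),'pred',stw(0,.188,.055))
print('mug',pix2w('top',[252,152],.101))
for yaw in(-.151,0,.3,-.5):
    d=np.array([np.sin(yaw),-np.cos(yaw)]); lip=np.r_[BOWL-.035*d,.11]
    h=traypose(lip,yaw,.8); print(yaw,'lip',lip.round(3),'handle',h.round(3)); goto(h,tool(yaw,.8))
E
```

```text
handle [0.50041777 0.16520752 0.055     ] pred [0.50178024 0.16336078 0.055     ]
mug [ 0.6779463  -0.12583433  0.101     ]
-0.151 lip [ 0.609 -0.386  0.11 ] handle [ 0.626 -0.277  0.271]
now grasp pt [ 0.4606 -0.1194  0.267 ] TCPtarget [ 0.6088 -0.3896  0.3822]
shift [-187.9 -244.8   44.8] rot [-0.7991  0.0064  0.0025] deg 45.8
0 lip [ 0.604 -0.386  0.11 ] handle [ 0.604 -0.275  0.271]
now grasp pt [ 0.4606 -0.1194  0.267 ] TCPtarget [ 0.604  -0.3893  0.3822]
shift [-183.1 -245.1   44.8] rot [-0.7981  0.0669 -0.1403] deg 46.6
0.3 lip [ 0.594 -0.388  0.11 ] handle [ 0.561 -0.282  0.271]
now grasp pt [ 0.4606 -0.1194  0.267 ] TCPtarget [ 0.5946 -0.3907  0.3822]
shift [-174.1 -247.9   44.7] rot [-0.7867  0.1869 -0.424 ] deg 52.3
-0.5 lip [ 0.621 -0.39   0.11 ] handle [ 0.674 -0.293  0.271]
now grasp pt [ 0.4606 -0.1194  0.267 ] TCPtarget [ 0.6192 -0.3932  0.3822]
shift [-198.8 -246.7   44.9] rot [-0.7896 -0.1333  0.3325] deg 49.7
```

```bash
python3 -m pendant '[[[-60,-80,0,0,0,0,-0.4],[-120,-160,20,-0.1,0,0,-0.4],[-188,-245,45,-0.27,0,0,-0.4],[-188,-245,45,-0.44,0,0,-0.4],[-188,-245,45,-0.62,0,0,-0.4],[-188,-245,45,-0.8,0,0,-0.4],[-188,-245,45,-0.8,0,0,-0.4],[-188,-245,45,-0.8,0,0,-0.4],[-188,-245,45,-0.8,0,0,-0.4]]]'
python3 - <<'E'
from h import *
print(arm.observe()['joints'])
h=traypose([.609,-.386,.11],-.151,.8); goto(h,tool(-.151,.8));
E
```

```text
clock: 13.48
position: [0.6083, -0.3875, 0.3789]
ee_rot: [0.21, 2.834, 1.193]
force: [0.0, -0.3, -0.8]
width: 0.696
[ 0.48206676  0.7866578   0.35626206  1.20370026 -0.86333519  1.73914223
  2.32803239]
now grasp pt [ 0.6254 -0.275   0.2678] TCPtarget [ 0.6085 -0.3892  0.3822]
shift [-0.5  1.2 -3.6] rot [-0.0027 -0.0002  0.0033] deg 0.2
```

Run:
```python
from h import *
goto([.501,.1643,.19],tool(-.151)); goto([.458,-.118,.265],tool(-.151))
```

```text
now grasp pt [ 0.6254 -0.275   0.2678] TCPtarget [0.501  0.1643 0.349 ]
shift [187.9 349.  399.6] rot [0.7973 0.0011 0.0032] deg 45.7
now grasp pt [ 0.6254 -0.275   0.2678] TCPtarget [ 0.458 -0.118  0.424]
shift [188.4 203.2 142.9] rot [0.7973 0.0011 0.0032] deg 45.7
```

```bash
python3 -m pendant '[[[40,40,30,0.17,0,0,-0.4],[90,90,60,0.35,0,0,-0.4],[130,150,100,0.53,0,0,-0.4],[188,203,143,0.7,0,0,-0.4],[188,230,190,0.797,0,0,0.4],[188,260,240,0.797,0,0,0.4],[188,290,290,0.797,0,0,0.4],[188,320,345,0.797,0,0,0.4],[188,349,395,0.797,0,0.003,0.4],[188,349,395,0.797,0,0.003,0.4],[188,349,395,0.797,0,0.003,0.4]]]'
python3 - <<'E'
from h import *
goto([.501,.1643,.19],tool(-.151)); goto([.501,.1643,.044],tool(-.151)); print(arm.observe()['joints'])
s=snap('scene','pics/scene7.png');t=snap('top','pics/top7.png')
cv2.imwrite('pics/c7.png',cv2.resize(np.hstack([s[100:285,100:300],t[100:285,100:300]]),None,fx=2,fy=2))
E
```

```text
clock: 14.85
position: [0.5, 0.1633, 0.3527]
ee_rot: [0.229, 3.133, 0.007]
force: [-0.8, -0.2, -0.6]
width: 0.298
now grasp pt [0.5001 0.164  0.1937] TCPtarget [0.501  0.1643 0.349 ]
shift [-0.9  1.1  3.7] rot [0.0044 0.0002 0.0049] deg 0.4
now grasp pt [0.5001 0.164  0.1937] TCPtarget [0.501  0.1643 0.203 ]
shift [ -0.8   0.5 149.7] rot [0.0044 0.0002 0.0049] deg 0.4
[-0.73040742  0.33637217  0.40886988  1.90713394 -0.16940634  0.92867962
  1.18433633]
```

View pics/c7.png

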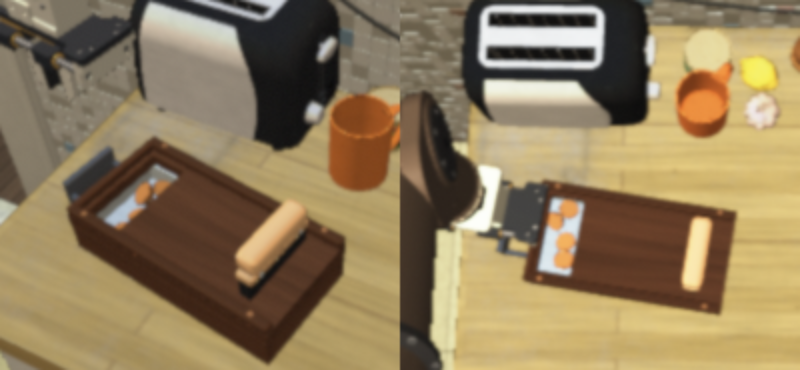

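```bash
python3 -m pendant '[[[-1,0.5,40,0.004,0,0.005,0.4],[-1,0.5,80,0.004,0,0.005,0.4],[-1,0.5,110,0.004,0,0.005,0.4],[-1,0.5,110,0.004,0,0.005,0.4],[-1,0.5,110,0.004,0,0.005,0.4]]]'
python3 - <<'E'
from h import *
goto([.501,.1643,.044],tool(-.151))
s=snap('scene','pics/scene8.png')
im=cv2.resize(s[130:250,100:240],None,fx=5,fy=5,interpolation=cv2.INTER_CUBIC)
o=arm.observe();Rt=R.from_rotvec(o['ee_rot']).as_matrix()
for z in(.159,.178,.225):
    q=((w2pix('scene',o['position']+Rt@[0,0,z])[0]-[100,130])*5).astype(int); cv2.circle(im,tuple(map(int,q)),4,(0,255,0),-1)
cv2.imwrite('pics/c8.png',im)
E
```

```text
clock: 15.58
position: [0.5025, 0.1596, 0.244]
ee_rot: [0.25, 3.131, -0.0]
force: [0.7, -0.1, -0.6]
width: 0.301
now grasp pt [0.5026 0.1596 0.085 ] TCPtarget [0.501  0.1643 0.203 ]
shift [ 2.3  4.4 41. ] rot [-0.0001  0.0008 -0.0086] deg 0.5
```

View pics/c8.png

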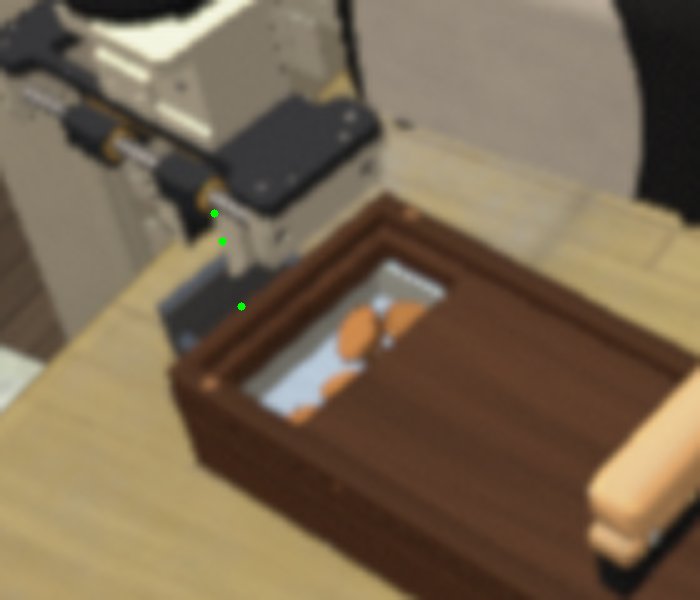

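```bash
python3 -m pendant '[[[2,4.5,0,0,0,-0.008,0.4],[2,4.5,0,0,0,-0.008,0.4],[2,4.5,12,0,0,-0.008,0.4],[2,4.5,12,0,0,-0.008,0.4]]]'
python3 - <<'E'
from h import *
goto([.501,.1643,.044],tool(-.151))
s=snap('scene','pics/scene9.png')
im=cv2.resize(s[130:250,100:240],None,fx=5,fy=5,interpolation=cv2.INTER_CUBIC)
cv2.imwrite('pics/c9.png',im)
E
```

```text
clock: 16.12
position: [0.5002, 0.1649, 0.2293]
ee_rot: [-0.236, -3.13, 0.003]
force: [-0.2, 0.3, 0.4]
width: 0.303
now grasp pt [0.4997 0.1646 0.0703] TCPtarget [0.501  0.1643 0.203 ]
shift [-1.  -0.4 26.3] rot [-0.0021 -0.0027  0.0005] deg 0.2
```

View pics/c9.png

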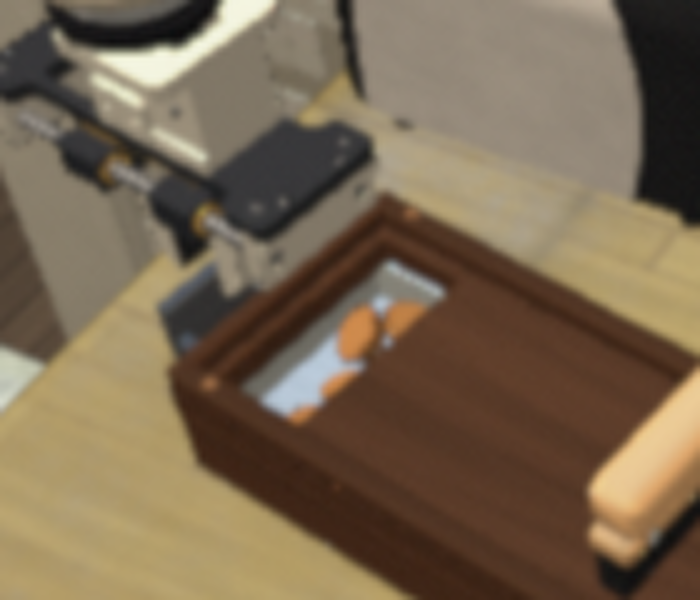

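```bash
python3 -m pendant '[[[-1,0,8,0,0,0,0.4],[-1,0,16,0,0,0,0.4],[-1,0,24,0,0,0,0.4],[-1,0,26,0,0,0,0.4],[-1,0,26,0,0,0,0.4]]]'
python3 - <<'E'
from h import *
goto([.501,.1643,.044],tool(-.151))
E
```

```text
clock: 16.8
position: [0.5016, 0.1648, 0.2042]
ee_rot: [-0.236, -3.131, 0.002]
force: [-0.0, -1.1, -0.1]
width: 0.305
now grasp pt [0.5013 0.1646 0.0452] TCPtarget [0.501  0.1643 0.203 ]
shift [ 0.5 -0.6  1.2] rot [-0.0012 -0.0014  0.0004] deg 0.1
```

Close with a moderate-then-strong grip.

```bash
python3 -m pendant '[[[0.5,0,1,0,0,0,0.7],[0.5,0,1,0,0,0,0.9],[0.5,0,1,0,0,0,1],[0.5,0,1,0,0,0,1],[0.5,0,1,0,0,0,1],[0.5,0,1,0,0,0,1],[0.5,0,1,0,0,0,1]]]' 50
python3 - <<'E'
from h import *
goto([.501,.1643,.044],tool(-.151)); print(arm.observe()['force'],arm.observe()['ft_torque'])
s=snap('scene','pics/scene10.png')
im=cv2.resize(s[130:250,100:240],None,fx=5,fy=5,interpolation=cv2.INTER_CUBIC)
cv2.imwrite('pics/c10.png',im)
E
```

```text
clock: 17.68
position: [0.5012, 0.165, 0.2035]
ee_rot: [-0.236, -3.132, 0.001]
force: [-0.8, 0.9, 3.4]
width: 0.107
now grasp pt [0.501  0.1649 0.0445] TCPtarget [0.501  0.1643 0.203 ]
shift [ 0.1 -0.7  0.5] rot [-0.0008 -0.001   0.0005] deg 0.1
[-0.75963886  0.90494128  3.3938358 ] [ 0.19217627  0.15112232 -0.00210302]
```

View pics/c10.png

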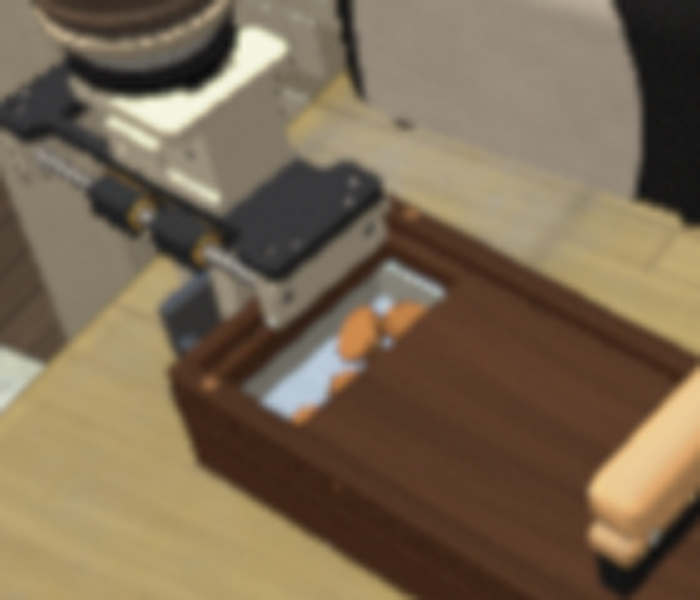

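```bash
python3 -m pendant '[[[0,2,-1,0,0,0,1],[0,6,-1.5,0,0,0,1],[0,12,-1.5,0,0,0,1],[0,19,-1.5,0,0,0,1],[0,27,-1.5,0,0,0,1],[0,35,-1.5,0,0,0,1],[0,43,-1.5,0,0,0,1],[0,51,-1.5,0,0,0,1],[0,57,-1.5,0,0,0,1],[0,60,-1.5,0,0,0,1],[0,60,-1.5,0,0,0,1]]]'
python3 - <<'E'
from h import *
goto(stw(0,.188+.06,.046),tool(-.151)); print(arm.observe()['force'],arm.observe()['ft_torque'],arm.observe()['width'])
s=snap('scene','pics/scene11.png')
im=cv2.resize(s[130:250,90:230],None,fx=5,fy=5,interpolation=cv2.INTER_CUBIC)
cv2.imwrite('pics/c11.png',im)
E
```

```text
clock: 19.1
position: [0.5101, 0.2244, 0.2048]
ee_rot: [-0.236, -3.131, 0.001]
force: [-0.2, -0.1, -1.7]
width: 0.105
now grasp pt [0.5099 0.2243 0.0458] TCPtarget [0.5108 0.2227 0.205 ]
shift [-1.  -1.6 -0.2] rot [-0.001  -0.0012  0.0006] deg 0.1
[-0.22319128 -0.13419582 -1.71466154] [ 0.13774114 -0.01002938  0.03822182] 0.10492984201163832
```

View pics/c11.png

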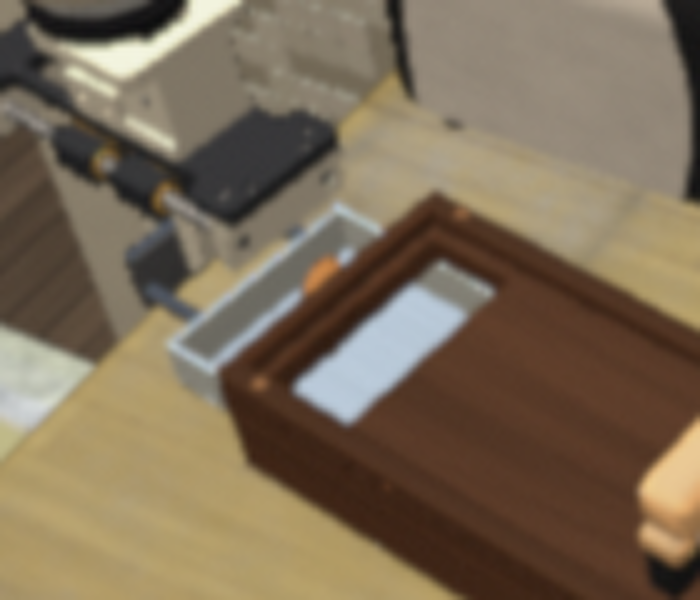

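```bash
python3 -m pendant '[[[0,2,0,0,0,0,1],[0,6,0,0,0,0,1],[0,12,0,0,0,0,1],[0,20,0,0,0,0,1],[0,28,0,0,0,0,1],[0,36,0,0,0,0,1],[0,44,0,0,0,0,1],[0,52,0,0,0,0,1],[0,60,0,0,0,0,1],[0,68,0,0,0,0,1],[0,76,0,0,0,0,1],[0,84,0,0,0,0,1],[0,92,0,0,0,0,1],[0,100,0,0,0,0,1],[0,107,0,0,0,0,1],[0,113,0,0,0,0,1],[0,116,0,0,0,0,1],[0,116,0,0,0,0,1]]]'
python3 - <<'E'
from h import *
goto(stw(0,.188+.175,.046),tool(-.151)); print(arm.observe()['force'],arm.observe()['ft_torque'],arm.observe()['width'])
s=snap('scene','pics/scene12.png');t=snap('top','pics/top12.png')
cv2.imwrite('pics/c12.png',cv2.resize(np.hstack([s[130:250,60:200],t[150:270,80:220]]),None,fx=2.8,fy=2.8,interpolation=cv2.INTER_CUBIC))
E
```

```text
clock: 21.4
position: [0.5275, 0.3391, 0.2047]
ee_rot: [-0.236, -3.131, 0.001]
force: [-0.3, 0.4, -2.4]
width: 0.105
now grasp pt [0.5273 0.3389 0.0457] TCPtarget [0.5281 0.3364 0.205 ]
shift [-1.  -2.6 -0.3] rot [-0.001  -0.0012  0.0007] deg 0.1
[-0.28466538  0.4033289  -2.36637584] [ 0.12878329 -0.00910905 -0.01685011] 0.10498382824268705
```

View pics/c12.png

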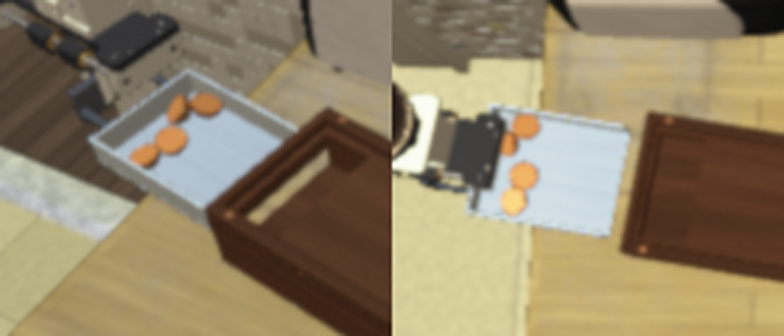

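```bash
python3 -m pendant '[[[0,0,-3,0,0,0,1],[0,0,-9,0.0,0,0,1],[0,0,-18,0.01,0,0,1],[0,0,-30,0.03,0,0,1],[0,0,-44,0.05,0,0,1],[0,0,-60,0.07,0,0,1],[0,0,-78,0.08,0,0,1],[0,0,-96,0.08,0,0,1],[0,0,-114,0.08,0,0,1],[0,0,-130,0.08,0,0,1],[0,0,-145,0.08,0,0,1],[0,0,-156,0.08,0,0,1],[0,0,-163,0.08,0,0,1],[0,0,-165,0.08,0,0,1],[0,0,-165,0.08,0,0,1],[0,0,-165,0.08,0,0,1]]]'
python3 - <<'E'
from h import *
goto(stw(0,.188+.175,.21),tool(-.151)); print(arm.observe()['force'],arm.observe()['ft_torque'],arm.observe()['width'])
s=snap('scene','pics/scene13.png');t=snap('top','pics/top13.png')
cv2.imwrite('pics/c13.png',cv2.resize(np.hstack([s[80:220,30:170],t[140:280,60:200]]),None,fx=2.8,fy=2.8,interpolation=cv2.INTER_CUBIC))
for tilt in(-.08,.1,.3): 
    h=traypose([.609,-.386,.13],-.151,tilt); goto(h,tool(-.151,tilt))
E
```

```text
clock: 23.5
position: [0.5276, 0.339, 0.3692]
ee_rot: [-0.235, -3.122, 0.127]
force: [-0.1, 0.8, -1.5]
width: 0.105
now grasp pt [0.5254 0.3263 0.2107] TCPtarget [0.5281 0.3364 0.369 ]
shift [-0.9 -2.5  0.4] rot [-0.0816 -0.0017  0.0005] deg 4.7
[-0.12693729  0.80525034 -1.54312855] [0.34938178 0.00878935 0.04087524] 0.10481937357941243
now grasp pt [0.5255 0.3263 0.2108] TCPtarget [ 0.6402 -0.1806  0.306 ]
shift [-189.4 -490.1  103.3] rot [-0.0015 -0.0015  0.0006] deg 0.1
now grasp pt [0.5255 0.3263 0.2108] TCPtarget [ 0.635  -0.2151  0.3403]
shift [-189.3 -527.7   71.9] rot [-0.1815 -0.0016  0.0004] deg 10.4
now grasp pt [0.5255 0.3263 0.2108] TCPtarget [ 0.6282 -0.2598  0.3705]
shift [-189.2 -575.2   45.5] rot [-3.815e-01 -1.600e-03  3.000e-04] deg 21.9
```

View pics/c13.png

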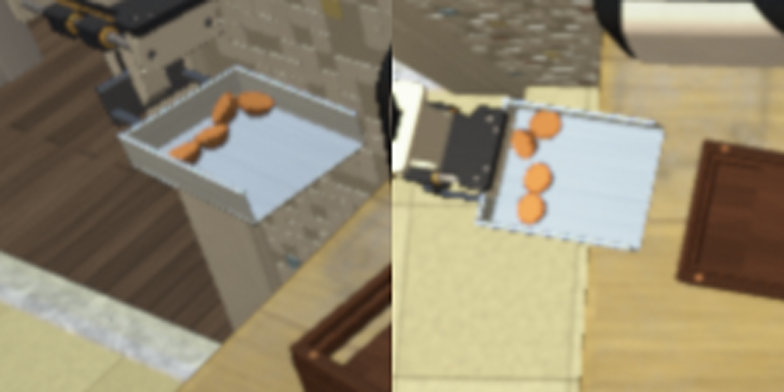

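```bash
python3 -m pendant '[[[-1.4,-4,0.3,0,0,0,1],[-4,-11,1,0,0,0,1],[-9,-22,2,0,0,0,1],[-14,-37,3,0,0,0,1],[-22,-56,4.5,0,0,0,1],[-30,-78,6,0,0,0,1],[-40,-104,8,0,0,0,1],[-52,-134,11,0,0,0,1],[-64,-166,13,0,0,0,1],[-77,-200,16,0,0,0,1],[-90,-233,19,0,0,0,1],[-103,-267,21,0,0,0,1],[-116,-300,24,0,0,0,1],[-128,-332,27,0,0,0,1],[-140,-362,29,0,0,0,1],[-151,-390,31,0,0,0,1],[-161,-415,33,0,0,0,1],[-169,-437,35,0,0,0,1],[-176,-454,36,0,0,0,1],[-181,-468,37,0,0,0,1]]]'
python3 - <<'E'
from h import *
print(arm.observe()['joints'],arm.observe()['force'])
goto(traypose([.609,-.386,.16],-.151,-.08),tool(-.151,-.08))
s=snap('scene','pics/scene14.png');t=snap('top','pics/top14.png')
cv2.imwrite('pics/c14.png',cv2.resize(np.hstack([s[90:290,200:460],t[80:280,180:440]]),None,fx=1.5,fy=1.5,interpolation=cv2.INTER_CUBIC))
E
```

```text
clock: 26.1
position: [0.6361, -0.1537, 0.3705]
ee_rot: [-0.237, -3.123, 0.126]
force: [-1.1, 0.1, -1.8]
width: 0.108
[-0.20205479  0.54177489  0.52024808  1.57203214 -0.20171155  1.08951924
  1.7665402 ] [-1.12809648  0.05969488 -1.76653631]
now grasp pt [ 0.634  -0.1664  0.2121] TCPtarget [ 0.6402 -0.1806  0.336 ]
shift [ -8.2 -23.1  36.6] rot [-0.001  -0.0012 -0.0003] deg 0.1
```

View pics/c14.png

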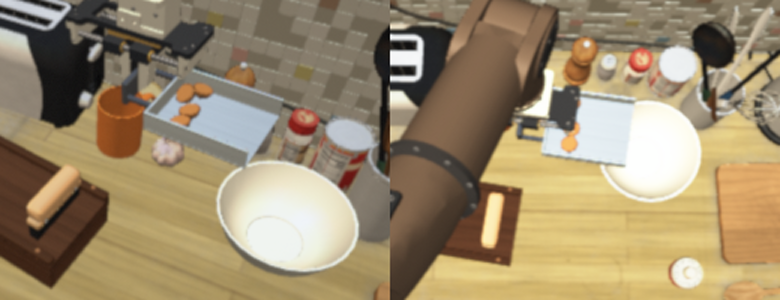

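Run:
```python
from h import *
o=arm.observe();p=o['position'];R0=R.from_rotvec(o['ee_rot']).as_matrix()
for tilt,z in((-.08,.17),(-.08,.15),(0,.14),(.1,.13),(.2,.125),(.26,.12),(.32,.12),(.38,.115),(.46,.115),(.54,.11),(.62,.11),(.7,.11),(.8,.11)):
    g=tool(-.151,tilt); h=traypose([.609,-.388,z],-.151,tilt); t=h-.159*g[:,2]
    print(tilt,np.round(R0.T@(t-p)*1000,0),R.from_matrix(R0.T@g).as_rotvec().round(2))
```

```text
-0.08 [ -9. -25.  27.] [-0. -0. -0.]
-0.08 [ -9. -24.  47.] [-0. -0. -0.]
0 [ -9. -39.  42.] [-0.08 -0.   -0.  ]
0.1 [ -9. -59.  35.] [-0.18 -0.   -0.  ]
0.2 [ -9. -82.  26.] [-0.28 -0.   -0.  ]
0.26 [ -9. -96.  23.] [-0.34 -0.   -0.  ]
0.32 [  -9. -111.   17.] [-0.4 -0.  -0. ]
0.38 [  -9. -126.   16.] [-0.46 -0.   -0.  ]
0.46 [  -9. -147.   10.] [-0.54 -0.   -0.  ]
0.54 [  -9. -168.   10.] [-0.62 -0.   -0.  ]
0.62 [  -9. -189.    8.] [-0.7 -0.  -0. ]
0.7 [  -9. -211.    7.] [-0.78 -0.   -0.  ]
0.8 [  -9. -238.    8.] [-0.88 -0.   -0.  ]
```

```bash
python3 -m pendant '[[[-9,-12,8,0,0,0,1],[-9,-22,18,0,0,0,1],[-9,-25,27,0,0,0,1],[-9,-24,37,0,0,0,1],[-9,-24,47,0,0,0,1],[-9,-31,45,-0.04,0,0,1],[-9,-39,42,-0.08,0,0,1],[-9,-49,38,-0.13,0,0,1],[-9,-59,35,-0.18,0,0,1],[-9,-70,31,-0.23,0,0,1],[-9,-82,26,-0.28,0,0,1],[-9,-89,24,-0.31,0,0,1],[-9,-96,23,-0.34,0,0,1],[-9,-103,20,-0.37,0,0,1],[-9,-111,17,-0.4,0,0,1],[-9,-111,17,-0.4,0,0,1],[-9,-118,16,-0.43,0,0,1],[-9,-126,16,-0.46,0,0,1],[-9,-126,16,-0.46,0,0,1]]]'
python3 - <<'E'
from h import *
o=arm.observe();p=o['position'];R0=R.from_rotvec(o['ee_rot']).as_matrix()
print(o['joints'],o['force'])
s=snap('scene','pics/scene15.png');t=snap('top','pics/top15.png')
cv2.imwrite('pics/c15.png',cv2.resize(np.hstack([s[90:290,200:460],t[80:280,180:440]]),None,fx=1.5,fy=1.5,interpolation=cv2.INTER_CUBIC))
for tilt,z in((.38,.115),(.46,.115),(.54,.11),(.62,.11),(.7,.11),(.8,.11)):
    g=tool(-.151,tilt); h=traypose([.609,-.388,z],-.151,tilt); t=h-.159*g[:,2]
    print(tilt,np.round(R0.T@(t-p)*1000,0),R.from_matrix(R0.T@g).as_rotvec().round(2))
E
```

```text
clock: 28.58
position: [0.6256, -0.2806, 0.3645]
ee_rot: [0.234, 3.05, 0.585]
force: [-0.4, 0.2, -0.9]
width: 0.107
[ 0.24958395  0.62422192  0.3265283   1.42616695 -0.55883618  1.31602575
  2.14843627] [-0.40119289  0.17811773 -0.94106269]
0.38 [ 0. -0. -1.] [-0. -0. -0.]
0.46 [  0. -16. -15.] [-0.08 -0.   -0.  ]
0.54 [  0. -35. -24.] [-0.16 -0.   -0.  ]
0.62 [  0. -54. -36.] [-0.24 -0.   -0.  ]
0.7 [  0. -73. -47.] [-0.32 -0.   -0.  ]
0.8 [  0. -97. -58.] [-0.42 -0.   -0.  ]
```

View pics/c15.png

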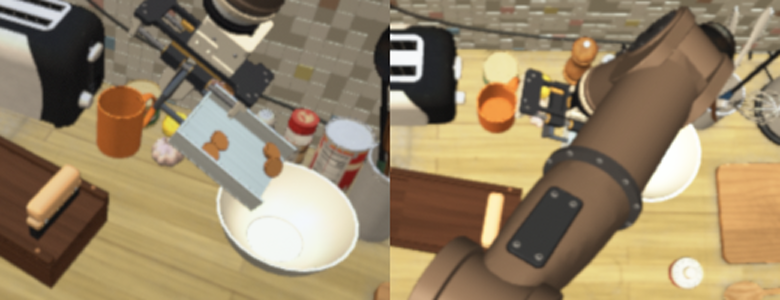

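```bash
python3 -m pendant '[[[0,0,0,0,0,0,1],[0,0,0,0,0,0,1],[0,0,0,0,0,0,1],[0,-8,-8,-0.04,0,0,1],[0,-16,-15,-0.08,0,0,1],[0,-16,-15,-0.08,0,0,1],[0,-25,-20,-0.12,0,0,1],[0,-35,-24,-0.16,0,0,1],[0,-44,-30,-0.2,0,0,1],[0,-54,-36,-0.24,0,0,1],[0,-63,-42,-0.28,0,0,1],[0,-73,-47,-0.32,0,0,1],[0,-85,-53,-0.37,0,0,1],[0,-97,-58,-0.42,0,0,1],[0,-97,-58,-0.42,0,0,1],[0,-97,-58,-0.42,0,0,1],[0,-97,-58,-0.42,0,0,1]]]'
python3 - <<'E'
from h import *
o=arm.observe();print(o['joints'],o['force'])
s=snap('scene','pics/scene16.png');t=snap('top','pics/top16.png')
cv2.imwrite('pics/c16.png',cv2.resize(np.hstack([s[90:290,200:460],t[80:280,180:440]]),None,fx=1.5,fy=1.5,interpolation=cv2.INTER_CUBIC))
goto(traypose([.609,-.388,.11],-.151,.8),tool(-.151,.8))
E
```

```text
clock: 30.8
position: [0.6098, -0.3886, 0.383]
ee_rot: [0.213, 2.834, 1.197]
force: [0.1, 0.3, -1.4]
width: 0.105
[ 0.54937921  0.77599048  0.22172686  1.18334122 -0.79509048  1.70646809
  2.2697834 ] [ 0.11109667  0.31246629 -1.41215463]
now grasp pt [ 0.6266 -0.2759  0.2722] TCPtarget [ 0.6085 -0.3912  0.3822]
shift [ 0.8 -2.6 -1.4] rot [-0.0011 -0.0015  0.0006] deg 0.1
```

View pics/c16.png

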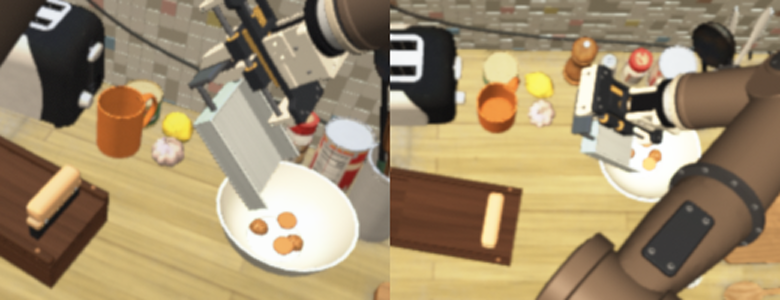

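```bash
python3 -m pendant '[[[0,0,0,0,0,0,1],[0,0,0,0,0,0,1],[0,0,0,0,0,0,1],[0,0,0,0,0,0,1],[0,0,0,0,0,0,1],[0,0,0,0,0,0,1]]]'
python3 - <<'E'
from h import *
s=snap('scene','pics/scene17.png')
x0,y0,k=310,130,5
im=cv2.resize(s[y0:275,x0:450],None,fx=k,fy=k,interpolation=cv2.INTER_CUBIC)
o=arm.observe();Rt=R.from_rotvec(o['ee_rot']).as_matrix();gp=o['position']+.159*Rt[:,2]
# tray axes: y=tool y, z=-tool z, x=y*z ; handle at grasp
z=-Rt[:,2];y=Rt[:,1];x=np.cross(y,z)
lip=gp-.193*y-.033*z+.002*z*0; print('lip est',lip,'handle z',gp[2],'dist bowl',np.hypot(*(lip[:2]-BOWL)),'tilt',np.degrees(np.arccos(z[2])))
q=[((w2pix('scene',lip+a*x*.06)[0]-[x0,y0])*k).astype(int) for a in(-1,0,1)]
for p in q: cv2.circle(im,tuple(map(int,p)),4,(0,0,255),-1)
cv2.imwrite('pics/c17.png',im); print(o['dq'].round(3),o['width'])
E
```

```text
clock: 31.65
position: [0.6094, -0.3894, 0.3827]
ee_rot: [0.214, 2.834, 1.197]
force: [0.2, 1.1, 0.1]
width: 0.102
lip est [ 0.60955443 -0.38634422  0.11048392] handle z 0.2718140705961555 dist bowl 0.03509807708126834 tilt 45.779403183618214
[-0.001 -0.    -0.     0.001  0.001  0.    -0.   ] 0.10630699873643137
```

View pics/c17.png

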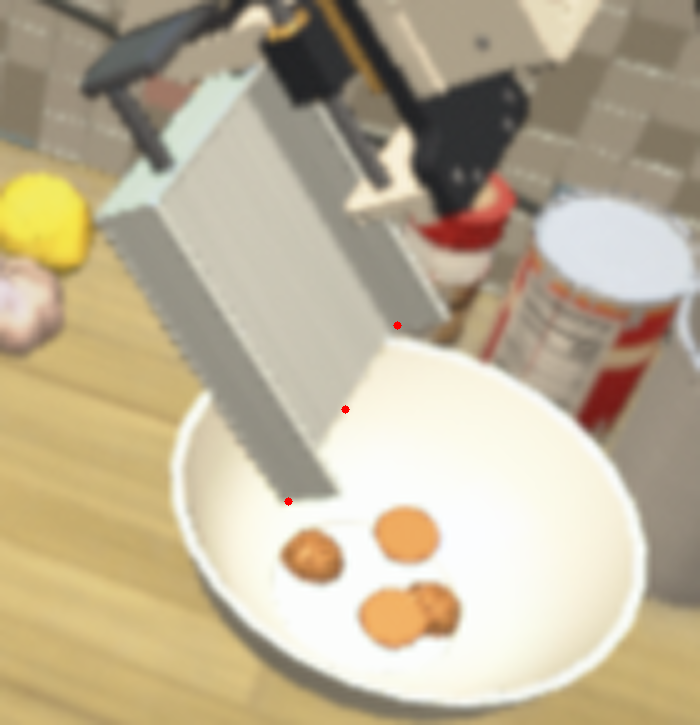

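The picture shows all four shells inside the upright bowl (crop pixels around 312–435, 535–615) and the tray empty. Its lip is at the predicted points and clear of the rim, so I am handing in.

```bash
python3 -c "
from cell import arm
print(arm.sign_off())"
```

```text
the job is handed in; nothing more can be done
None
```

I handed the job in at about 31.7 s of the 72 s allowed; the system gives no verdict, so this rests on my last checks.

**What was done:**
1. I swept all four shells into the tray with the scraper and left the scraper standing on the board, over 0.3 m from the bowl.
2. I drew the tray out by its handle and lifted it with its open end tipped slightly up (about 5°). The pictures before and during the carry showed all four shells in it.
3. I tipped it slowly over the bowl, and all four shells slid in.

**Last checks:**
- **Tray:** it is still held, with the fingers 9.8 mm apart on the 10 mm bar. It is tipped 45.8°, with the lip about 110 mm up and 35 mm from the bowl's axis, and the handle 272 mm up. These figures come from the arm's pose, and the picture agreed with the predicted lip to within a few mm.
- **Bowl, mug and contact:** all four shells lie in the upright bowl, and the mug is standing. The tray touches nothing that I could see, and the arm is at rest.

**Disagreements and limits:**
- The two cameras disagreed by about 5 mm on the station and shell positions. I used an averaged fit for the station.
- The hand was about 4 mm off above the handle, and I corrected that before gripping.
- I judged contact only from the pictures and the small wrist force readings, and my code did not measure the bowl again after the pour.

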